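# Collect the finished clips from the belt printer's catch tray

## Robot

A 6-joint arm with a two-finger parallel gripper is mounted at the origin on the work surface. World frame = base frame: x ahead of the robot, y to its left, z up, the work surface at z = 0. Lengths are in mm, angles in rad, forces in N, time in s.
With the tool pointing down it reaches from about 350 to 875 mm from the base axis. Payload 4.2 kg.
Tool frame: the origin (TCP) lies at the very end of the fingers, on their centre line; the grasp point (between the pads) lies 19 mm behind it; y points along the fingers, z is the direction in which the jaws open and shut, and the axes are right-handed (so a half turn about y gives the same grasp; the last joint's range is limited). The gripper opens to 85 mm and grips with 20 to 120 N. Pads are 22 mm wide; open, the fingers measure 114 mm over their backs; the gripper's body (76 mm by 85 mm) begins 54 mm behind the grasp point. The pads swing forward as they close: fully open they stand 13 mm farther back than shut.
Start: joints at [1.502, 0.385, 0.008, 0, -1.194, -0.259], TCP at [201.193, 591.71, 231.312] pointing down, gripper open.
Joint ranges: [-3.14, 3.14], [-1.21, 2.06], [-1.07, 1.41], [-3.16, 2.05], [-2.99, -0.16], [-3.1, 3.1]. Speed limits (rad/s): [2.79, 2.79, 3.14, 3.14, 3.14, 3.14].

## Interface

Orientations are given as a unit quaternion [x, y, z, w].
In Python, from bench import arm gives the robot as it stands.
- The arm moves only by the shell command python3 -m creep 'ROWS'. ROWS is JSON, a list of rows, each an object with "delta_pos": the shift along the tool's x, y, z in mm, a list of three; "rot": the turn, a rotation vector about the tool's x, y, z in rad, a list of three; "jaw": the finger opening in mm, from 0 to 85.4. A call has exactly 10 rows; each row shifts and turns the commanded pose from where the row before left it, along the tool's axes as they then stand; what a row does not reach is not made up. A row lasts 1/12 s, in which the tool goes at most 41.7 mm and 7.16 degrees, less where a joint would pass 70% of its speed; a pose out of reach is approached as far as the arm can. A call is refused whole if a number of a shift passes 41.7 or a number of a turn 0.125, either way. A call with a gripper value outside its range is refused whole. The fingers move at their own pace and stop on an object; the grip force is fixed at half the most. Time passes only in rows, so rows that do not move let the fingers close, or fill a call up. It gives the time, the measured TCP pose, the force and the opening at its end, in the units of the state.
- arm.read_state(): the state, without advancing time (a new reading comes with each control period).
- arm.get_image(name): name is "side" or "top"; returns the picture (420x560x3 uint8, red, green, blue); there is no depth.
- arm.calibration(name): a dict with "intrinsics" (3x3 intrinsics, pixels), "R" (3x3) and "t" (3): a world point X has camera coordinates R X + t. Camera axes: x right, y down, z forward; pixel columns grow to the right and rows downward; lengths in mm; the calibration is good to about 2 mm. A picture is of the moment at which its call begins. calibration takes no time and is no camera call.
- arm.job_done(): hands the job in, once; it reports no verdict.
Trained networks look in the newest picture that a camera, given by its name, has taken for a name from the list of things; names that differ only in an ending like _2 or _b are one class to them, and where a whole thing is asked for, a point or a joint stands for the part that bears it (a point fixed in the world has none). Each returns a list of dicts, best first, with "p" (0 to 1); they miss things now and then, are a little off and sometimes report something else, mostly with a low value. They report only what shows in the picture. A call takes as long as a camera call. They do not tell look-alikes from the thing itself.
- arm.find_in(camera, target): "location" ([column, row] in pixels, amid what is visible of it).
- arm.masks_of(camera, target): "pixels" (420x560 bool, what is visible of it) and "location" ([column, row] in pixels, amid what is visible of it).
The state is a dict: "clock": time; "joints": joint angles; "joint_vel": joint speeds; "joint_efforts": joint torques, N m; "position": TCP position; "ee_rot": TCP orientation; "contact_force": force on the tool from outside, world axes, zero at the start; "wrist_torque": the same for the moment, N m; "gripper_width": finger opening in mm.
Only numpy, scipy, OpenCV 4.12 (cv2) and the standard library are available. Lean on these libraries where they do the work, as an engineer would, in place of code of your own. Each camera call takes 0.05 s, during which the arm holds its last target. There are 200 camera calls.

## Task

The desktop printer has run off its prints into its catch tray. Pick out the two finished cable clips (the tall U-shaped channels) and put them into the tote, each standing upright on its base on the tote's floor, open side up, not one on the other. Leave the failed print, the low one that stopped early, where it lies in the tray.

Things in the scene. Friction and masses are not known exactly. Their poses are not given: they have to be found in the camera images.
- clip_a_mid (a point): First finished clip: 3D-printed cable-channel clip, off-white plastic: a U-shaped channel open at the top, 70 mm long (its y axis), 36 mm wide (its x axis), 40 mm high (z up), about 50 g; floor and two side walls 8 mm thick. Starts upright on the 4 mm floor of the catch tray. The point is its centre, 20 mm above its underside.
- clip_b_mid (a point): Second finished clip, same as the first (70 x 36 x 40 mm). The point is its centre. The fixed grey catch tray on the robot's left is 210 x 350 mm outside, 25 mm high, 4 mm floor and walls. Three prints lie in it in a row, about 105 mm apart, in any order, lengthwise along the row, turned up to 25 degrees. The feed belt starts 30 mm beyond its left (+y) end and is 53 mm high.
- failed_mid (a point): The failed print, to be left alone: same material and outline (70 x 36 mm) in the same tray, but only 14 mm high. The point is its centre, 7 mm above its underside.
- tote: Grey open plastic tote standing loose on the desk to the robot's right, 0.9 kg: 210 mm (its x) by 290 mm (its y) outside, 55 mm high, walls and floor 4 mm. Origin at the centre of its underside, z up; the desk is at z = 0.
Not all that is in view belongs to the job. What is shaped like the part that bears clip_a_mid but orange is not meant.

How it is judged:
By the outcome, as a careful person would: the job done as asked, in the order asked, and still so for the second after the job is handed in, with the robot touching nothing.
It also fails if it takes over 59 s, if anything falls off the work surface, if the arm or the gripper's body presses on something with over 40 N, if the wrist force passes 120 N, or if a joint passes its speed limit or range.

## Working session

There is one attempt and no reset: what is moved stays moved. The work goes in short steps, Python scripts to look and compute and a shell command to move; the robot and the scene stay as the last step left them, time stands still between calls to the robot, and variables do not carry over. Pictures are saved under pics/ and viewed, about 8 in all and at most 12, crops included, and the job is handed in when it is done.

```bash
mkdir -p pics; ls; cat > h.py <<'E'
import numpy as np, cv2
from bench import arm
from scipy.spatial.transform import Rotation as Ro
def pic(cam,name):
    im=arm.get_image(cam); cv2.imwrite('pics/'+name,cv2.cvtColor(im,cv2.COLOR_RGB2BGR)); return im
def ray(cam,uv,z):
    c=arm.calibration(cam);K,R,t=[np.array(c[k]) for k in('intrinsics','R','t')]
    d=R.T@np.linalg.solve(K,np.array([uv[0],uv[1],1.]));o=-R.T@t
    return o+d*(z-o[2])/d[2]
def proj(cam,X):
    c=arm.calibration(cam);K,R,t=[np.array(c[k]) for k in('intrinsics','R','t')]
    p=K@(R@np.array(X)+t);return p[:2]/p[2]
E
python3 - <<'E'
from h import *
s=arm.read_state();print(s)
print(Ro.from_quat(s['ee_rot']).as_matrix().round(3))
a=pic('top','t1.png');b=pic('side','s1.png')
for cam in('top','side'):
    c=arm.calibration(cam);print(cam,-np.array(c['R']).T@c['t'])
    for n in('clip_a_mid','failed_mid','tote'):
        for d in arm.masks_of(cam,n):
            m=np.array(d['pixels']).astype(np.uint8)
            if m.sum()<5: continue
            cs,_=cv2.findContours(m,0,2);c=max(cs,key=cv2.contourArea)
            z={'c':44,'f':18,'t':55}[n[0]]
            r=cv2.minAreaRect(c); print(cam,n,round(d['p'],2),np.round(d['location']),m.sum(),'world',ray(cam,r[0],z).round())
            print([ray(cam,p,z)[:2].round().tolist() for p in cv2.boxPoints(r)])
E
```

```text
pics
{'clock': 0.0, 'joints': array([ 1.50161120e+00,  3.85601354e-01,  6.61140312e-03, -5.20907046e-04,
       -1.19397912e+00, -2.58618714e-01]), 'joint_vel': array([ 0.0006133 , -0.00064944,  0.00071838, -0.00078029, -0.00011779,
        0.00146494]), 'joint_efforts': array([ 1.89476837e-04, -3.92293382e+01,  1.88398182e+01,  4.18614954e+00,
       -4.68139333e-03,  2.02665873e-06]), 'position': array([201.00475555, 591.17796685, 230.18563712]), 'ee_rot': array([-0.11534717, -0.69683778,  0.69839962,  0.11554268]), 'contact_force': array([0.04217083, 0.29692708, 0.38904384]), 'wrist_torque': array([ 0.0263794 ,  0.01548447, -0.02854628]), 'gripper_width': 85.43004015442523}
[[-0.947 -0.001 -0.322]
 [ 0.322 -0.002 -0.947]
 [-0.    -1.     0.002]]
top [ 338.70006874   35.56304911 1351.35250134]
top clip_a_mid 0.67 [218. 187.] 435 world [535. 223.  44.]
[[527.0, 264.0], [566.0, 252.0], [543.0, 182.0], [505.0, 193.0]]
top clip_a_mid 0.67 [249. 266.] 436 world [335. 135.  44.]
[[304.0, 161.0], [373.0, 147.0], [365.0, 108.0], [296.0, 123.0]]
top failed_mid 0.66 [170. 186.] 429 world [53
[... 173 characters left out ...]
180.0], [505.0, 191.0]]
top tote 0.56 [414. 215.] 10149 world [ 483. -285.   55.]
[[577.0, -125.0], [605.0, -430.0], [390.0, -442.0], [363.0, -142.0]]
side [ 328.80524754 -545.53481232  795.87145303]
side clip_a_mid 0.79 [291. 165.] 290 world [532. 211.  44.]
[[502.0, 166.0], [527.0, 268.0], [564.0, 259.0], [536.0, 158.0]]
side clip_a_mid 0.56 [228. 200.] 515 world [334. 119.  44.]
[[302.0, 159.0], [373.0, 146.0], [364.0, 80.0], [296.0, 93.0]]
side failed_mid 0.75 [279. 144.] 226 world [528. 331.  18.]
[[518.0, 377.0], [558.0, 367.0], [537.0, 286.0], [500.0, 296.0]]
side tote 0.71 [336. 346.] 16167 world [ 491. -306.   55.]
[[360.0, -152.0], [632.0, -119.0], [600.0, -433.0], [387.0, -443.0]]
```

View pics/t1.png

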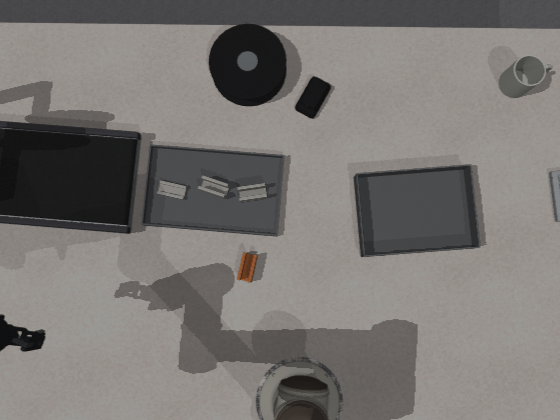

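View pics/s1.png

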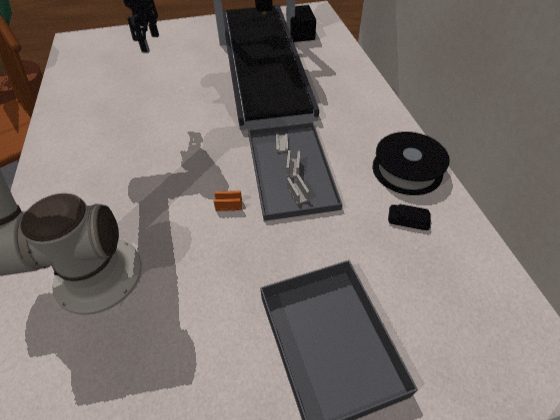

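The failed print appears leftmost at top pixel (172,189), with two U-clips at about (214,186) and (252,192). The orange decoy is at (249,266) outside the tray, and the tote is around (416,211). Next I'll check this with crops and a segmentation.

```bash
python3 - <<'E'
from h import *
a=cv2.imread('pics/t1.png');b=cv2.imread('pics/s1.png')
A=cv2.resize(a[145:240,140:290],None,fx=5,fy=5,interpolation=2)[:, :760]
cv2.imwrite('pics/c1.png',A)
B=cv2.resize(b[120:220,240:345],None,fx=5.5,fy=5.5,interpolation=2);cv2.imwrite('pics/c2.png',B)
g=cv2.cvtColor(a,cv2.COLOR_BGR2GRAY)
for nm,(x0,x1),z in(('fail',(150,194),18),('c1',(194,233),44),('c2',(233,275),44)):
    m=np.zeros_like(g);m[165:215,x0:x1]=(g[165:215,x0:x1]>115)
    print(nm,m.sum());
    pts=cv2.findNonZero(m); r=cv2.minAreaRect(pts)
    print(ray('top',r[0],z).round(1),[ray('top',p,z)[:2].round().tolist() for p in cv2.boxPoints(r)])
# tray, tote corners
for p in((151,147),(283,155),(278,235),(144,225)):print('tray',ray('top',p,25)[:2].round())
for p in((355,174),(470,166),(479,247),(361,256)):print('tote',ray('top',p,55)[:2].round())
print(proj('top',[201,591,230]))
E
```

```text
fail 314
[530.2 336.   18. ] [[520.0, 373.0], [554.0, 367.0], [540.0, 299.0], [506.0, 306.0]]
c1 239
[537.2 224.6  44. ] [[532.0, 264.0], [565.0, 254.0], [543.0, 185.0], [510.0, 195.0]]
c2 277
[525.  126.6  44. ] [[537.0, 163.0], [547.0, 96.0], [513.0, 90.0], [503.0, 157.0]]
tray [639. 392.]
tray [624.  50.]
tray [417.  59.]
tray [437. 402.]
tote [ 572. -132.]
tote [ 596. -420.]
tote [ 394. -439.]
tote [ 367. -148.]
[ 24.36650716 326.45351567]
```

View pics/c1.png

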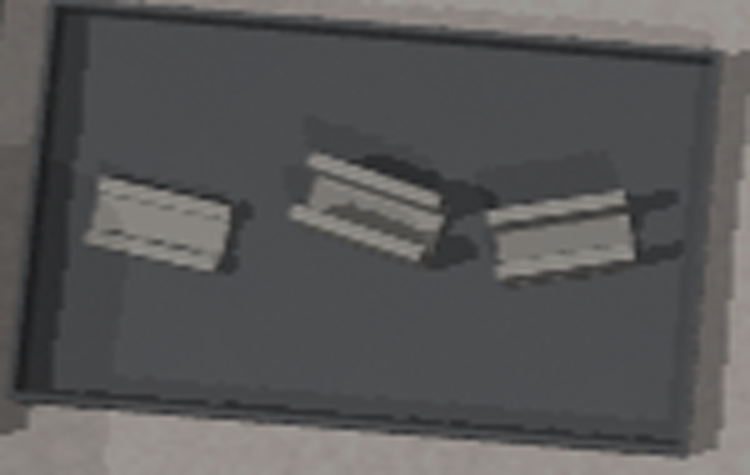

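View pics/c2.png

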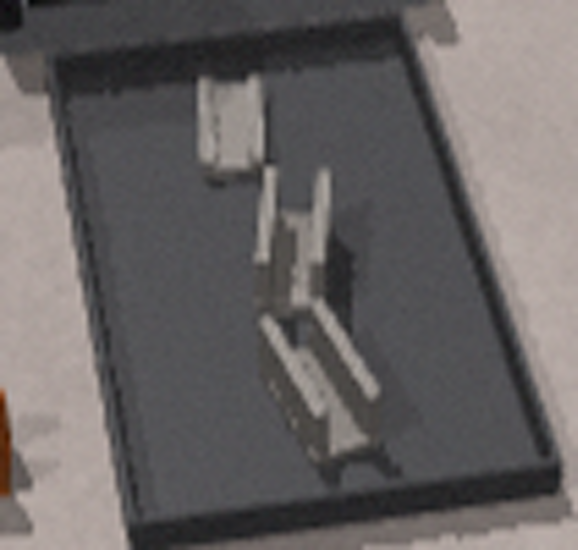

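The crops confirm it: the left print (crop c1 about (160,225)) is low, and the middle and right ones are tall U's in the tray. Their spacing (111 and 98 mm) and their outlines match what was given. I'll turn the jaws across the middle clip first.

```bash
python3 -m creep '[{"delta_pos":[0,0,0],"rot":[0,0.12,0],"jaw":85},{"delta_pos":[0,0,0],"rot":[0,0.12,0],"jaw":85},{"delta_pos":[0,0,0],"rot":[0,0.12,0],"jaw":85},{"delta_pos":[0,0,0],"rot":[0,0.12,0],"jaw":85},{"delta_pos":[0,0,0],"rot":[0,0.12,0],"jaw":85},{"delta_pos":[0,0,0],"rot":[0,0.12,0],"jaw":85},{"delta_pos":[0,0,0],"rot":[0,0.12,0],"jaw":85},{"delta_pos":[0,0,0],"rot":[0,0.12,0],"jaw":85},{"delta_pos":[0,0,0],"rot":[0,0.12,0],"jaw":85},{"delta_pos":[0,0,0],"rot":[0,0.12,0],"jaw":85}]'
python3 -m creep '[{"delta_pos":[0,0,0],"rot":[0,0.117,0],"jaw":85},{"delta_pos":[0,0,0],"rot":[0,0.117,0],"jaw":85},{"delta_pos":[0,0,0],"rot":[0,0.117,0],"jaw":85},{"delta_pos":[-16,0,-29],"rot":[0,0,0],"jaw":85},{"delta_pos":[-16,0,-29],"rot":[0,0,0],"jaw":85},{"delta_pos":[-16,0,-29],"rot":[0,0,0],"jaw":85},{"delta_pos":[-16,0,-29],"rot":[0,0,0],"jaw":85},{"delta_pos":[-16,0,-29],"rot":[0,0,0],"jaw":85},{"delta_pos":[-16,0,-29],"rot":[0,0,0],"jaw":85},{"delta_pos":[-16,0,-29],"rot":[0,0,0],"jaw":85}]'
cat >> h.py <<'E'
def go(x,y,z,deg):
    "tool-frame shift and turn from here to target TCP; deg = world angle of tool z axis"
    s=arm.read_state();R=Ro.from_quat(s['ee_rot']).as_matrix()
    a=np.degrees(np.arctan2(R[1,2],R[0,2]));d=(deg-a+180)%360-180
    # tilt-correct target orientation
    c,n=np.cos(np.radians(deg)),np.sin(np.radians(deg))
    T=np.array([[n,0,c],[-c,0,n],[0,-1,0]]).astype(float)
    print('clock',round(s['clock'],2),'pos',s['position'].round(1),'ang',round(a,1),'F',s['contact_force'].round(1),'w',round(s['gripper_width'],1),'j',s['joints'].round(2))
    D=np.array([x,y,z])-s['position']
    print('shift now-axes',(R.T@D).round(1),'shift target-axes',(T.T@D).round(1),'turn',Ro.from_matrix(R.T@T).as_rotvec().round(3))
E
python3 -c "
from h import *
go(537,225.5,230,162.3)"
```

```text
clock: 1.23
position: [201.2, 591.7, 231.3]
ee_rot: [-0.491, -0.509, 0.509, 0.491]
contact_force: [-0.2, -0.7, -0.7]
gripper_width: 85.0
clock: 2.07
position: [361.5, 422.2, 231.6]
ee_rot: [-0.571, -0.418, 0.417, 0.571]
contact_force: [0.5, 0.8, -0.9]
gripper_width: 85.0
clock 2.07 pos [361.5 422.2 231.6] ang 162.4 F [ 0.5  0.8 -0.9] w 85.0 j [ 1.15  0.27 -0.16  0.   -1.14 -1.46]
shift now-axes [-134.3    1.5 -226.8] shift target-axes [-134.     1.6 -227. ] turn [0.    0.001 0.   ]
```

```bash
python3 -m creep '[{"delta_pos":[-19.1,0,-32.4],"rot":[0,0,0],"jaw":85},{"delta_pos":[-19.1,0,-32.4],"rot":[0,0,0],"jaw":85},{"delta_pos":[-19.1,0,-32.4],"rot":[0,0,0],"jaw":85},{"delta_pos":[-19.1,0,-32.4],"rot":[0,0,0],"jaw":85},{"delta_pos":[-19.1,0,-32.4],"rot":[0,0,0],"jaw":85},{"delta_pos":[-19.1,0,-32.4],"rot":[0,0,0],"jaw":85},{"delta_pos":[-19.1,0,-32.4],"rot":[0,0,0],"jaw":85},{"delta_pos":[0,35,0],"rot":[0,0,0],"jaw":85},{"delta_pos":[0,35,0],"rot":[0,0,0],"jaw":85},{"delta_pos":[0,25,0],"rot":[0,0,0],"jaw":85}]'
python3 - <<'E'
from h import *
go(537,225.5,14,162.3)
b=pic('side','s2.png');b=cv2.imread('pics/s2.png')
cv2.imwrite('pics/c3.png',cv2.resize(b[90:230,220:360],None,fx=4,fy=4,interpolation=2))
E
```

```text
clock: 2.9
position: [535.8, 225.7, 133.9]
ee_rot: [-0.571, -0.416, 0.417, 0.572]
contact_force: [0.0, 0.8, -0.3]
gripper_width: 85.1
clock 2.9 pos [535.8 225.7 133.9] ang 162.2 F [ 0.   0.8 -0.3] w 85.1 j [ 0.68  0.4  -0.23 -0.   -0.94 -0.99]
shift now-axes [  0.3 119.9  -1.4] shift target-axes [  0.2 119.9  -1.2] turn [-0.002 -0.002 -0.001]
```

View pics/c3.png

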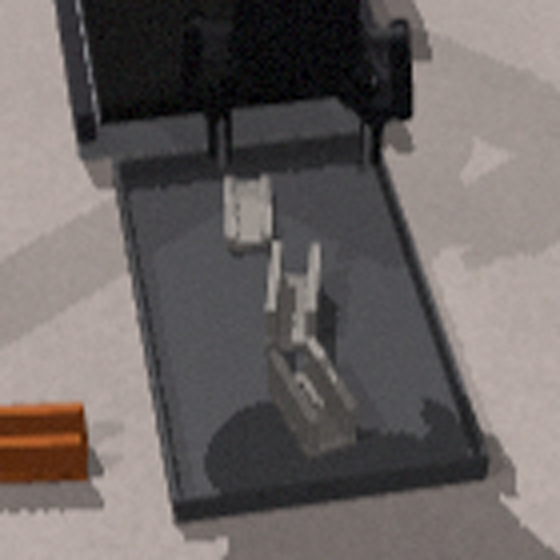

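```bash
python3 -c "
from h import *
for z in(121,134,147):print(z,proj('side',[536-.953*45,225.7+.304*45,z]),proj('side',[536+.953*45,225.7-.304*45,z]))"
python3 -m creep '[{"delta_pos":[0,15,-0.2],"rot":[0,0,0],"jaw":85},{"delta_pos":[0,15,-0.2],"rot":[0,0,0],"jaw":85},{"delta_pos":[0,15,-0.2],"rot":[0,0,0],"jaw":85},{"delta_pos":[0,10,-0.2],"rot":[0,0,0],"jaw":85},{"delta_pos":[0,10,-0.2],"rot":[0,0,0],"jaw":85},{"delta_pos":[0,10,0],"rot":[0,0,0],"jaw":85},{"delta_pos":[0,10,0],"rot":[0,0,0],"jaw":85},{"delta_pos":[0,10,0],"rot":[0,0,0],"jaw":85},{"delta_pos":[0,10,0],"rot":[0,0,0],"jaw":85},{"delta_pos":[0,0,0],"rot":[0,0,0],"jaw":85}]'
```

```text
121 [276.27906946 137.57175525] [309.78679788 138.88162439]
134 [276.16792109 133.77404687] [310.00786891 135.07704677]
147 [276.05455444 129.90054421] [310.23337538 131.19613633]
clock: 3.78
position: [536.0, 226.1, 29.0]
ee_rot: [-0.571, -0.416, 0.419, 0.571]
contact_force: [0.2, 0.4, 0.2]
gripper_width: 85.0
```

```bash
python3 -m creep '[{"delta_pos":[0,10,0],"rot":[0,0,0],"jaw":85},{"delta_pos":[0,10,0],"rot":[0,0,0],"jaw":85},{"delta_pos":[0,0,0],"rot":[0,0,0],"jaw":85},{"delta_pos":[0,0,0],"rot":[0,0,0],"jaw":60},{"delta_pos":[0,0,0],"rot":[0,0,0],"jaw":50},{"delta_pos":[0,0,0],"rot":[0,0,0],"jaw":42},{"delta_pos":[0,0,0],"rot":[0,0,0],"jaw":30},{"delta_pos":[0,0,0],"rot":[0,0,0],"jaw":20},{"delta_pos":[0,0,0],"rot":[0,0,0],"jaw":20},{"delta_pos":[0,0,0],"rot":[0,0,0],"jaw":20}]'
python3 - <<'E'
from h import *
go(537,225.5,14,162.3)
b=pic('side','s3.png');b=cv2.imread('pics/s3.png')
cv2.imwrite('pics/c4.png',cv2.resize(b[90:230,220:360],None,fx=4,fy=4,interpolation=2))
E
```

```text
clock: 4.62
position: [537.8, 227.4, 12.0]
ee_rot: [0.571, 0.418, -0.417, -0.571]
contact_force: [-0.7, 0.8, 3.4]
gripper_width: 35.3
clock 4.62 pos [537.8 227.4  12. ] ang 162.4 F [-0.7  0.8  3.4] w 35.3 j [ 0.68  0.56 -0.34  0.   -0.67 -0.99]
shift now-axes [-2.  -2.   0.1] shift target-axes [-2.  -2.   0.1] turn [0.001 0.001 0.001]
```

View pics/c4.png

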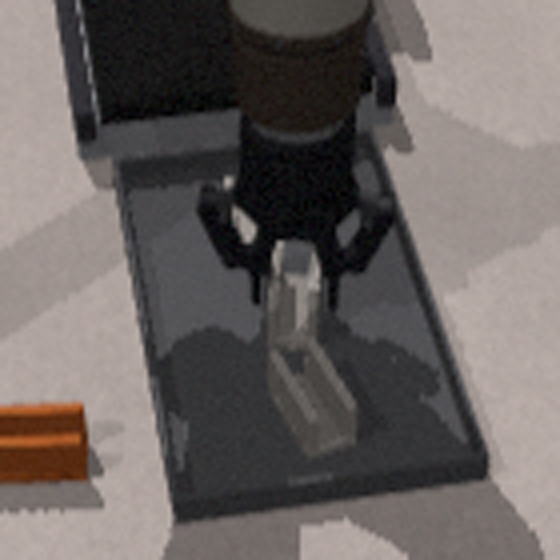

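The fingers have closed on the middle clip at its middle, with an opening of 35.3 mm (expected 36). Now lift.

```bash
python3 -m creep '[{"delta_pos":[0,-5,0],"rot":[0,0,0],"jaw":20},{"delta_pos":[0,-10,0],"rot":[0,0,0],"jaw":20},{"delta_pos":[0,-15,0],"rot":[0,0,0],"jaw":20},{"delta_pos":[0,-20,0],"rot":[0,0,0],"jaw":20},{"delta_pos":[0,-20,0],"rot":[0,0,0],"jaw":20},{"delta_pos":[0,-20,0],"rot":[0,0,0],"jaw":20},{"delta_pos":[0,-20,0],"rot":[0,0,0],"jaw":20},{"delta_pos":[0,-15,0],"rot":[0,0,0],"jaw":20},{"delta_pos":[0,-5,0],"rot":[0,0,0],"jaw":20},{"delta_pos":[0,0,0],"rot":[0,0,0],"jaw":20}]'
python3 - <<'E'
from h import *
C=np.mean([[572,-132],[596,-420],[394,-439],[367,-148]],0);print(C)
u=np.array([-.087,.996]) # tote y
for s in(60,-60):print(C+s*u)
P=C-60*u
go(P[0],P[1],140,185)
E
```

```text
clock: 5.5
position: [537.7, 227.3, 143.1]
ee_rot: [-0.571, -0.419, 0.416, 0.571]
contact_force: [0.2, 0.4, -1.0]
gripper_width: 35.0
[ 482.25 -284.75]
[ 477.03 -224.99]
[ 487.47 -344.51]
clock 5.5 pos [537.7 227.3 143.1] ang 162.3 F [ 0.2  0.4 -1. ] w 35.0 j [ 0.68  0.39 -0.22  0.   -0.96 -0.99]
shift now-axes [-560.1    1.8 -125.5] shift target-axes [-565.3    3.1   99.9] turn [ 0.002 -0.395  0.002]
```

```bash
python3 -m creep '[{"delta_pos":[0,0,0],"rot":[0,-0.099,0],"jaw":20},{"delta_pos":[0,0,0],"rot":[0,-0.099,0],"jaw":20},{"delta_pos":[0,0,0],"rot":[0,-0.099,0],"jaw":20},{"delta_pos":[0,0,0],"rot":[0,-0.099,0],"jaw":20},{"delta_pos":[-15,0,3],"rot":[0,0,0],"jaw":20},{"delta_pos":[-30,0,6],"rot":[0,0,0],"jaw":20},{"delta_pos":[-35,0,6],"rot":[0,0,0],"jaw":20},{"delta_pos":[-35,0,6],"rot":[0,0,0],"jaw":20},{"delta_pos":[-35,0,6],"rot":[0,0,0],"jaw":20},{"delta_pos":[-35,0,6],"rot":[0,0,0],"jaw":20}]'
python3 -m creep '[{"delta_pos":[-39,0,7],"rot":[0,0,0],"jaw":20},{"delta_pos":[-39,0,7],"rot":[0,0,0],"jaw":20},{"delta_pos":[-39,0,7],"rot":[0,0,0],"jaw":20},{"delta_pos":[-39,0,7],"rot":[0,0,0],"jaw":20},{"delta_pos":[-39,0,7],"rot":[0,0,0],"jaw":20},{"delta_pos":[-39,0,7],"rot":[0,0,0],"jaw":20},{"delta_pos":[-39,0,7],"rot":[0,0,0],"jaw":20},{"delta_pos":[-39,0,7],"rot":[0,0,0],"jaw":20},{"delta_pos":[-39,0,7],"rot":[0,0,0],"jaw":20},{"delta_pos":[-20,0,3],"rot":[0,0,0],"jaw":20}]'
python3 -c "
from h import *
go(487.5,-344.5,14,185)
pic('side','s4.png')"
```

```text
clock: 6.33
position: [519.0, 37.5, 140.2]
ee_rot: [-0.477, -0.52, 0.522, 0.478]
contact_force: [0.7, -1.1, -0.2]
gripper_width: 35.5
clock: 7.17
position: [485.2, -339.2, 139.9]
ee_rot: [-0.478, -0.52, 0.521, 0.48]
contact_force: [0.6, -0.6, -1.4]
gripper_width: 35.3
clock 7.17 pos [ 485.2 -339.2  139.9] ang -175.3 F [ 0.6 -0.6 -1.4] w 35.3 j [-0.34  0.41 -0.2   0.   -0.96  0.42]
shift now-axes [ -5.5 125.9  -2.1] shift target-axes [ -5.5 125.9  -1.8] turn [-0.002 -0.005  0.001]
```

View pics/s4.png

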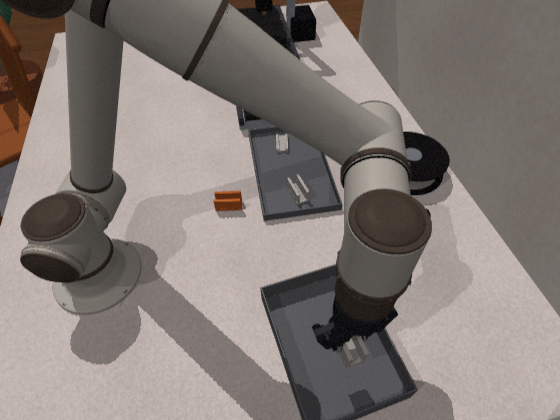

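The first clip is held over the tote at about (352,345), and the other two prints are undisturbed. Now lower it; tray floor and tote floor are both at z=4, so the release TCP z is about 12–13.

```bash
python3 -m creep '[{"delta_pos":[-2,20,-0.5],"rot":[0,0,0],"jaw":20},{"delta_pos":[-2,20,-0.5],"rot":[0,0,0],"jaw":20},{"delta_pos":[0,20,0],"rot":[0,0,0],"jaw":20},{"delta_pos":[0,15,0],"rot":[0,0,0],"jaw":20},{"delta_pos":[0,15,0],"rot":[0,0,0],"jaw":20},{"delta_pos":[0,15,0],"rot":[0,0,0],"jaw":20},{"delta_pos":[0,10,0],"rot":[0,0,0],"jaw":20},{"delta_pos":[0,5,0],"rot":[0,0,0],"jaw":20},{"delta_pos":[0,3,0],"rot":[0,0,0],"jaw":20},{"delta_pos":[0,0,0],"rot":[0,0,0],"jaw":20}]'
```

```text
clock: 8.05
position: [488.5, -339.4, 17.8]
ee_rot: [-0.477, -0.521, 0.522, 0.478]
contact_force: [-0.3, -0.7, -0.8]
gripper_width: 35.2
```

```bash
python3 -m creep '[{"delta_pos":[0,2,0],"rot":[0,0,0],"jaw":20},{"delta_pos":[0,1.5,0],"rot":[0,0,0],"jaw":20},{"delta_pos":[0,1,0],"rot":[0,0,0],"jaw":20},{"delta_pos":[0,0.5,0],"rot":[0,0,0],"jaw":20},{"delta_pos":[0,0,0],"rot":[0,0,0],"jaw":20},{"delta_pos":[0,0,0],"rot":[0,0,0],"jaw":45},{"delta_pos":[0,0,0],"rot":[0,0,0],"jaw":60},{"delta_pos":[0,0,0],"rot":[0,0,0],"jaw":70},{"delta_pos":[0,0,0],"rot":[0,0,0],"jaw":80},{"delta_pos":[0,0,0],"rot":[0,0,0],"jaw":80}]'
python3 -m creep '[{"delta_pos":[0,-10,0],"rot":[0,0,0],"jaw":80},{"delta_pos":[0,-15,0],"rot":[0,0,0],"jaw":80},{"delta_pos":[0,-20,0],"rot":[0,0,0],"jaw":80},{"delta_pos":[0,-20,0],"rot":[0,0,0],"jaw":80},{"delta_pos":[0,-20,0],"rot":[0,0,0],"jaw":80},{"delta_pos":[0,-20,0],"rot":[0,0,0],"jaw":80},{"delta_pos":[0,-20,0],"rot":[0,0,0],"jaw":80},{"delta_pos":[0,-5,0],"rot":[0,0,0],"jaw":85},{"delta_pos":[0,0,0],"rot":[0,0,0],"jaw":85},{"delta_pos":[0,0,0],"rot":[0,0,0],"jaw":85}]'
python3 -c "
from h import *
go(525,126.5,140,188.5)"
```

```text
clock: 8.88
position: [488.9, -339.5, 13.4]
ee_rot: [0.478, 0.522, -0.521, -0.477]
contact_force: [0.2, 0.3, -0.9]
gripper_width: 80.1
clock: 9.72
position: [488.4, -339.2, 143.2]
ee_rot: [0.477, 0.522, -0.521, -0.478]
contact_force: [-0.4, -0.2, -1.0]
gripper_width: 85.1
clock 9.72 pos [ 488.4 -339.2  143.2] ang -175.0 F [-0.4 -0.2 -1. ] w 85.1 j [-0.34  0.41 -0.19 -0.   -0.97  0.42]
shift now-axes [460.7   3.5 -77.2] shift target-axes [ 455.2    3.2 -105. ] turn [ 0.    -0.061  0.001]
```

```bash
python3 -m creep '[{"delta_pos":[0,0,0],"rot":[0,-0.061,0],"jaw":85},{"delta_pos":[15,0,-4],"rot":[0,0,0],"jaw":85},{"delta_pos":[30,0,-7],"rot":[0,0,0],"jaw":85},{"delta_pos":[36,0,-8],"rot":[0,0,0],"jaw":85},{"delta_pos":[36,0,-8],"rot":[0,0,0],"jaw":85},{"delta_pos":[36,0,-8],"rot":[0,0,0],"jaw":85},{"delta_pos":[36,0,-8],"rot":[0,0,0],"jaw":85},{"delta_pos":[36,0,-8],"rot":[0,0,0],"jaw":85},{"delta_pos":[36,0,-8],"rot":[0,0,0],"jaw":85},{"delta_pos":[36,0,-8],"rot":[0,0,0],"jaw":85}]'
python3 -m creep '[{"delta_pos":[36,0,-9],"rot":[0,0,0],"jaw":85},{"delta_pos":[36,0,-9],"rot":[0,0,0],"jaw":85},{"delta_pos":[36,0,-9],"rot":[0,0,0],"jaw":85},{"delta_pos":[30,0,-7],"rot":[0,0,0],"jaw":85},{"delta_pos":[20,0,-4],"rot":[0,0,0],"jaw":85},{"delta_pos":[0,0,0],"rot":[0,0,0],"jaw":85},{"delta_pos":[0,10,0],"rot":[0,0,0],"jaw":85},{"delta_pos":[0,15,0],"rot":[0,0,0],"jaw":85},{"delta_pos":[0,15,0],"rot":[0,0,0],"jaw":85},{"delta_pos":[0,0,0],"rot":[0,0,0],"jaw":85}]'
python3 -c "
from h import *
go(525,126.5,9,188.5)
pic('side','s5.png')
a=cv2.imread('pics/s5.png');cv2.imwrite('pics/c5.png',np.hstack([cv2.resize(a[110:230,230:350],(480,480),interpolation=2),cv2.resize(a[260:420,255:415],(480,480))[:, :320]]))"
```

```text
clock: 10.55
position: [509.8, -34.2, 141.9]
ee_rot: [-0.461, -0.535, 0.537, 0.462]
contact_force: [1.5, 0.2, -0.7]
gripper_width: 84.8
clock: 11.38
position: [522.0, 123.5, 99.0]
ee_rot: [-0.461, -0.532, 0.538, 0.464]
contact_force: [-0.6, -0.7, -0.3]
gripper_width: 85.3
clock 11.38 pos [522.  123.5  99. ] ang -171.6 F [-0.6 -0.7 -0.3] w 85.3 j [ 0.53  0.38 -0.38 -0.   -0.83 -0.39]
shift now-axes [ 2.7 90.  -4.2] shift target-axes [ 2.5 90.  -3.4] turn [-0.009 -0.002 -0.002]
```

View pics/c5.png

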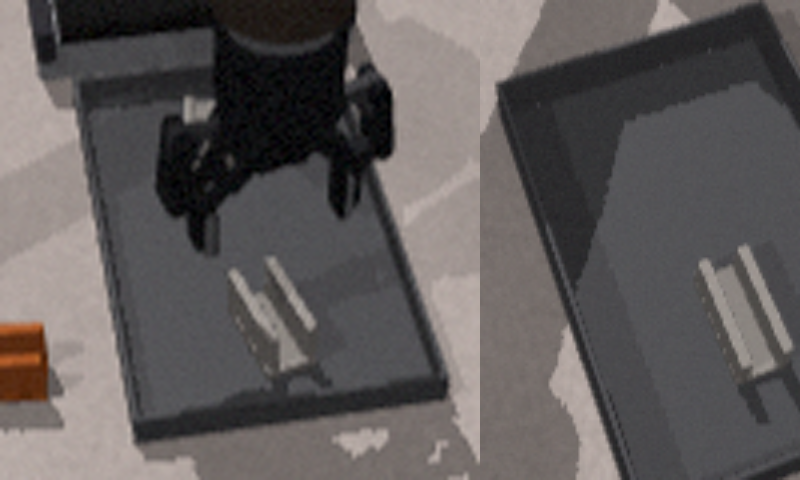

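The first clip stands upright in the tote (right half, about (745,315)), and the gripper is centred over the second clip (about (270,315)). Descend and grip.

```bash
python3 -m creep '[{"delta_pos":[1.3,15,-1.5],"rot":[0,0,0],"jaw":85},{"delta_pos":[1.2,15,-1.5],"rot":[0,0,0],"jaw":85},{"delta_pos":[0,10,0],"rot":[0,0,0],"jaw":85},{"delta_pos":[0,10,0],"rot":[0,0,0],"jaw":85},{"delta_pos":[0,10,0],"rot":[0,0,0],"jaw":85},{"delta_pos":[0,10,0],"rot":[0,0,0],"jaw":85},{"delta_pos":[0,10,0],"rot":[0,0,0],"jaw":85},{"delta_pos":[0,5,0],"rot":[0,0,0],"jaw":85},{"delta_pos":[0,2,0],"rot":[0,0,0],"jaw":85},{"delta_pos":[0,0,0],"rot":[0,0,0],"jaw":85}]'
python3 -m creep '[{"delta_pos":[0,0,0],"rot":[0,0,0],"jaw":60},{"delta_pos":[0,0,0],"rot":[0,0,0],"jaw":50},{"delta_pos":[0,0,0],"rot":[0,0,0],"jaw":42},{"delta_pos":[0,0,0],"rot":[0,0,0],"jaw":30},{"delta_pos":[0,0,0],"rot":[0,0,0],"jaw":20},{"delta_pos":[0,0,0],"rot":[0,0,0],"jaw":20},{"delta_pos":[0,0,0],"rot":[0,0,0],"jaw":20},{"delta_pos":[0,0,0],"rot":[0,0,0],"jaw":20},{"delta_pos":[0,0,0],"rot":[0,0,0],"jaw":20},{"delta_pos":[0,0,0],"rot":[0,0,0],"jaw":20}]'
```

```text
clock: 12.27
position: [527.6, 128.9, 15.8]
ee_rot: [-0.461, -0.536, 0.536, 0.461]
contact_force: [0.8, 0.8, -0.0]
gripper_width: 85.3
clock: 13.1
position: [528.2, 129.3, 17.0]
ee_rot: [0.462, 0.536, -0.535, -0.461]
contact_force: [-0.5, 0.6, 4.8]
gripper_width: 35.1
```

Gripped 5 mm higher than last time, so I'll open, go down and regrip.

```bash
python3 -m creep '[{"delta_pos":[0,0,0],"rot":[0,0,0],"jaw":50},{"delta_pos":[0,0,0],"rot":[0,0,0],"jaw":55},{"delta_pos":[0,3,0],"rot":[0,0,0],"jaw":55},{"delta_pos":[0,2,0],"rot":[0,0,0],"jaw":55},{"delta_pos":[0,0,0],"rot":[0,0,0],"jaw":45},{"delta_pos":[0,0,0],"rot":[0,0,0],"jaw":30},{"delta_pos":[0,0,0],"rot":[0,0,0],"jaw":20},{"delta_pos":[0,0,0],"rot":[0,0,0],"jaw":20},{"delta_pos":[0,0,0],"rot":[0,0,0],"jaw":20},{"delta_pos":[0,0,0],"rot":[0,0,0],"jaw":20}]'
python3 -m creep '[{"delta_pos":[0,-5,0],"rot":[0,0,0],"jaw":20},{"delta_pos":[0,-10,0],"rot":[0,0,0],"jaw":20},{"delta_pos":[0,-15,0],"rot":[0,0,0],"jaw":20},{"delta_pos":[0,-20,0],"rot":[0,0,0],"jaw":20},{"delta_pos":[0,-20,0],"rot":[0,0,0],"jaw":20},{"delta_pos":[0,-20,0],"rot":[0,0,0],"jaw":20},{"delta_pos":[0,-20,0],"rot":[0,0,0],"jaw":20},{"delta_pos":[0,-15,0],"rot":[0,0,0],"jaw":20},{"delta_pos":[0,-5,0],"rot":[0,0,0],"jaw":20},{"delta_pos":[0,0,0],"rot":[0,0,0],"jaw":20}]'
python3 -c "
from h import *
go(477,-222,140,185)"
```

```text
clock: 13.93
position: [527.6, 128.9, 11.2]
ee_rot: [-0.461, -0.536, 0.536, 0.461]
contact_force: [-0.4, 0.7, -0.6]
gripper_width: 35.0
clock: 14.77
position: [528.5, 129.4, 143.5]
ee_rot: [0.462, 0.537, -0.534, -0.461]
contact_force: [0.2, 0.4, -1.3]
gripper_width: 35.0
clock 14.77 pos [528.5 129.4 143.5] ang -171.5 F [ 0.2  0.4 -1.3] w 35.0 j [ 0.54  0.33 -0.32  0.   -0.92 -0.39]
shift now-axes [-339.9    2.5  103.2] shift target-axes [-345.6    3.5   81.9] turn [0.004 0.062 0.002]
```

```bash
python3 -m creep '[{"delta_pos":[0,0,0],"rot":[0,0.062,0],"jaw":20},{"delta_pos":[-15,0,4],"rot":[0,0,0],"jaw":20},{"delta_pos":[-30,0,7],"rot":[0,0,0],"jaw":20},{"delta_pos":[-36,0,9],"rot":[0,0,0],"jaw":20},{"delta_pos":[-36,0,9],"rot":[0,0,0],"jaw":20},{"delta_pos":[-36,0,9],"rot":[0,0,0],"jaw":20},{"delta_pos":[-36,0,9],"rot":[0,0,0],"jaw":20},{"delta_pos":[-36,0,9],"rot":[0,0,0],"jaw":20},{"delta_pos":[-36,0,9],"rot":[0,0,0],"jaw":20},{"delta_pos":[-36,0,9],"rot":[0,0,0],"jaw":20}]'
python3 -m creep '[{"delta_pos":[-30,0,6],"rot":[0,0,0],"jaw":20},{"delta_pos":[-18,0,2],"rot":[0,0,0],"jaw":20},{"delta_pos":[0,0,0],"rot":[0,0,0],"jaw":20},{"delta_pos":[0,10,0],"rot":[0,0,0],"jaw":20},{"delta_pos":[0,15,0],"rot":[0,0,0],"jaw":20},{"delta_pos":[0,15,0],"rot":[0,0,0],"jaw":20},{"delta_pos":[0,15,0],"rot":[0,0,0],"jaw":20},{"delta_pos":[0,10,0],"rot":[0,0,0],"jaw":20},{"delta_pos":[0,0,0],"rot":[0,0,0],"jaw":20},{"delta_pos":[0,0,0],"rot":[0,0,0],"jaw":20}]'
python3 -c "
from h import *
go(477,-222,11.7,185)
pic('side','s6.png')
a=cv2.imread('pics/s6.png');cv2.imwrite('pics/c6.png',cv2.resize(a[120:420,220:440],None,fx=2,fy=2))"
```

```text
clock: 15.6
position: [477.9, -175.3, 140.4]
ee_rot: [-0.477, -0.521, 0.522, 0.478]
contact_force: [0.5, -0.3, -0.1]
gripper_width: 35.0
clock: 16.43
position: [475.6, -221.2, 75.5]
ee_rot: [-0.477, -0.521, 0.522, 0.478]
contact_force: [-0.1, 0.3, -0.7]
gripper_width: 35.0
clock 16.43 pos [ 475.6 -221.2   75.5] ang -174.9 F [-0.1  0.3 -0.7] w 35.0 j [-0.13  0.39 -0.44  0.   -0.75  0.21]
shift now-axes [-0.9 63.8 -1.5] shift target-axes [-0.9 63.8 -1.4] turn [-0.002  0.001  0.   ]
```

View pics/c6.png

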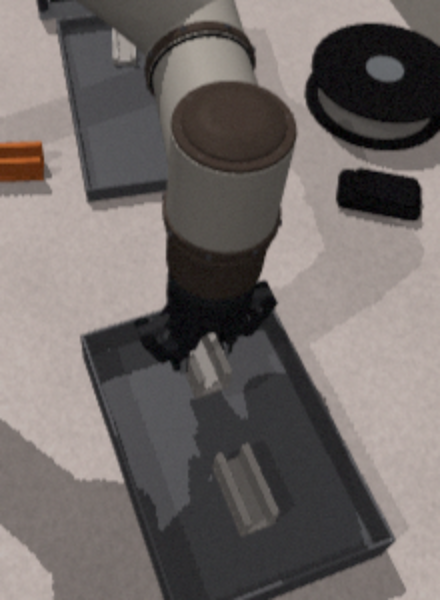

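The second clip hangs at about (208,362) inside the tote outline, clear of the first at (245,490). Lower it, release and rise.

```bash
python3 -m creep '[{"delta_pos":[0,10,0],"rot":[0,0,0],"jaw":20},{"delta_pos":[0,12,0],"rot":[0,0,0],"jaw":20},{"delta_pos":[0,12,0],"rot":[0,0,0],"jaw":20},{"delta_pos":[0,12,0],"rot":[0,0,0],"jaw":20},{"delta_pos":[0,8,0],"rot":[0,0,0],"jaw":20},{"delta_pos":[0,5,0],"rot":[0,0,0],"jaw":20},{"delta_pos":[0,2,0],"rot":[0,0,0],"jaw":20},{"delta_pos":[0,1,0],"rot":[0,0,0],"jaw":20},{"delta_pos":[0,0,0],"rot":[0,0,0],"jaw":20},{"delta_pos":[0,0,0],"rot":[0,0,0],"jaw":20}]'
```

```text
clock: 17.32
position: [476.5, -221.9, 14.8]
ee_rot: [0.478, 0.522, -0.521, -0.477]
contact_force: [-0.0, -0.3, -0.2]
gripper_width: 35.0
```

```bash
python3 -m creep '[{"delta_pos":[0,1,0],"rot":[0,0,0],"jaw":20},{"delta_pos":[0,1,0],"rot":[0,0,0],"jaw":20},{"delta_pos":[0,0.5,0],"rot":[0,0,0],"jaw":20},{"delta_pos":[0,0,0],"rot":[0,0,0],"jaw":20},{"delta_pos":[0,0,0],"rot":[0,0,0],"jaw":20},{"delta_pos":[0,0,0],"rot":[0,0,0],"jaw":45},{"delta_pos":[0,0,0],"rot":[0,0,0],"jaw":60},{"delta_pos":[0,0,0],"rot":[0,0,0],"jaw":70},{"delta_pos":[0,0,0],"rot":[0,0,0],"jaw":80},{"delta_pos":[0,0,0],"rot":[0,0,0],"jaw":80}]'
python3 -m creep '[{"delta_pos":[0,-10,0],"rot":[0,0,0],"jaw":80},{"delta_pos":[0,-15,0],"rot":[0,0,0],"jaw":80},{"delta_pos":[0,-20,0],"rot":[0,0,0],"jaw":80},{"delta_pos":[0,-20,0],"rot":[0,0,0],"jaw":80},{"delta_pos":[0,-20,0],"rot":[0,0,0],"jaw":80},{"delta_pos":[0,-20,0],"rot":[0,0,0],"jaw":80},{"delta_pos":[0,-20,0],"rot":[0,0,0],"jaw":80},{"delta_pos":[0,-20,0],"rot":[0,0,0],"jaw":80},{"delta_pos":[0,-20,0],"rot":[0,0,0],"jaw":80},{"delta_pos":[0,-10,0],"rot":[0,0,0],"jaw":80}]'
python3 -m creep '[{"delta_pos":[35,0,0],"rot":[0,0,0],"jaw":80},{"delta_pos":[35,0,0],"rot":[0,0,0],"jaw":80},{"delta_pos":[35,0,0],"rot":[0,0,0],"jaw":80},{"delta_pos":[35,0,0],"rot":[0,0,0],"jaw":80},{"delta_pos":[35,0,0],"rot":[0,0,0],"jaw":80},{"delta_pos":[35,0,0],"rot":[0,0,0],"jaw":80},{"delta_pos":[20,0,0],"rot":[0,0,0],"jaw":80},{"delta_pos":[0,0,0],"rot":[0,0,0],"jaw":80},{"delta_pos":[0,0,0],"rot":[0,0,0],"jaw":80},{"delta_pos":[0,0,0],"rot":[0,0,0],"jaw":80}]'
python3 -c "
from h import *
pic('side','s7.png');pic('top','t7.png')
a=cv2.imread('pics/s7.png');b=cv2.imread('pics/t7.png')
cv2.imwrite('pics/c7.png',np.hstack([cv2.resize(a[120:420,220:440],(440,600)),cv2.resize(b[130:330,340:460],(360,600))]))
f=arm.masks_of('top','failed_mid')
print([(d['location'],d['p']) for d in f], arm.read_state()['contact_force'])"
```

```text
clock: 18.15
position: [476.1, -221.8, 11.9]
ee_rot: [0.478, 0.521, -0.521, -0.478]
contact_force: [0.0, 1.0, 1.0]
gripper_width: 80.0
clock: 18.98
position: [477.0, -222.2, 190.3]
ee_rot: [0.479, 0.522, -0.521, -0.476]
contact_force: [0.8, -0.4, -0.0]
gripper_width: 79.8
clock: 19.82
position: [455.8, 7.1, 186.8]
ee_rot: [-0.478, -0.521, 0.521, 0.478]
contact_force: [0.9, -0.4, -0.7]
gripper_width: 80.1
[([171.8, 187.8], 0.59)] [-0.62767368 -0.02601661 -0.29431335]
```

View pics/c7.png

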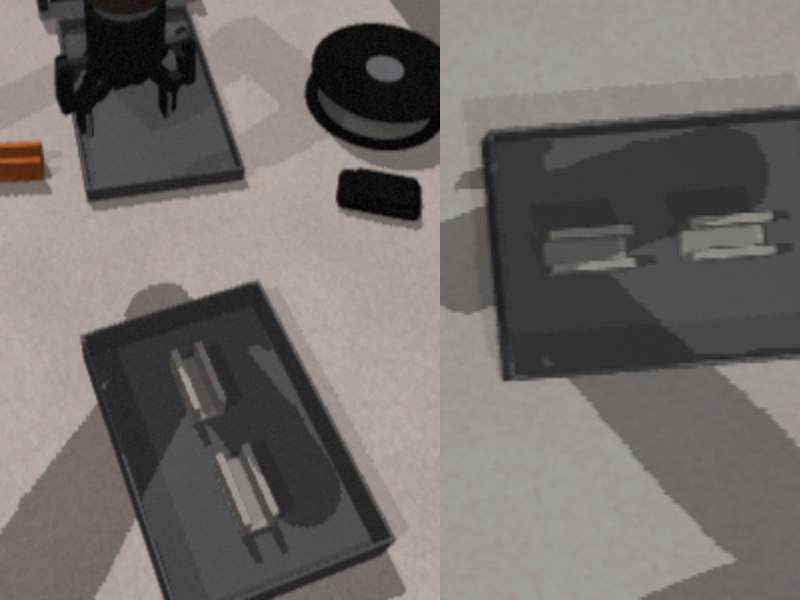

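Both clips stand upright with the open side up, apart on the tote floor: side view (198,382) and (247,490), top view (590,248) and (727,236). The failed print is still at its starting pixel (172,188).

```bash
python3 -c "
from bench import arm
print(arm.job_done())"
```

```text
the job is handed in; nothing more can be done
None
```

I gripped the two tall clips across their width, one after the other, and stood them about 120 mm apart on the tote floor. The job was handed in at about 20 s on the robot's clock.

- **Final views:** the side and top pictures show both clips upright with the open side up, separate and clear of the tote walls.
- **Left alone:** the failed print was still at its starting pixel, about (172,188), and the orange look-alike was not touched.
- **Forces:** the contact readings I saw stayed below about 5 N. At hand-in the arm was clear of everything.
- **Regrip:** I first gripped the second clip about 5 mm too high, so I opened the fingers, went lower and gripped again.
- **Detector error:** one low-confidence "tote" report landed on a clip. I ignored it, and no other check disagreed.

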